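# Slide the preheater under the clamped circuit board and switch it on

### The job

Push the cordless preheater along the bench, hot plate first, in under the circuit board clamped in the low holder until the middle of its square hot plate is right below the board's large square chip and its sides are in line with the board's. Only push it, keep it flat on the bench, never pick it up or tip it, and do not bump the board or its holder. Once it is in place, press the flat round power button on its control panel down and let go; leave the other things on the bench where they are.

Things in the scene. Friction and masses are not known exactly. Their poses are not given: they have to be found in the camera images.
- preheater: Loose low preheater, 240 (x) x 104 (y) x 33 mm high, about 0.9 kg, on 3 mm feet. Origin: middle of its underside; x points to the hot-plate end, z up. Grey housing x = -78 to 120 with upright sides (y = +-52, 3 to 24 mm up). Starts outside the holder's entry, hot plate towards it, off to one side by up to 45 mm, turned up to 0.25 rad. Slides, stays where the push stops; pushed at two points, a face squares up to them.
- rear_face (a point): Middle of the flat upright rear face to push, 190 mm behind the middle of the hot plate: the end of the black battery pack (x = -120 to -78 of the preheater, 90 mm wide in y, from 4 to 28 mm above the bench). This point is 16 mm above the bench.
- plate_center (a point): Middle of the upper face of the preheater's square aluminium hot plate (84 x 84 mm), 33 mm above the bench, at x = 70, y = 0 of the preheater.
- button_top (a point): Middle of the top of the power button: a round flat push button 18 mm across, 32 mm above the bench, at x = -50, y = -26 of the preheater, in a steel bezel. On the other side of the panel (y = 26) is a grey temperature knob, 20 mm across, top 37 mm above the bench: leave it.
- power_button (a joint): Travel of the power button: 0 up, 0.004 m fully down; springs back. Needs about 3 N to go fully down, and counts as pressed beyond 0.0025 m.
- holder: Fixed low frame holding the board. Origin on the bench under its middle; x points the way the preheater goes in (entry on the -x side), z up. Posts 66 mm high at x = +-62, y = +-86 mm on feet of 12 mm radius: the way in is 148 mm wide. Cross rods (x = +-62) and clamp bars along x (y = +-51) are 38 mm or more above the bench, 5 mm above the hot plate. Reaches 74 mm from the origin in x, 98 mm in y.
- board: Green circuit board, 100 (x) x 94 (y) x 2 mm, held level in the holder's clamp bars, its underside 41 mm above the bench; axes parallel to the holder's, origin at the middle of its underside. It may be clamped up to 8 mm forward or back in the holder. Parts on it stand up to 57 mm above the bench.
- chip (a point): Middle of the top of the large square black chip (30 x 30 x 3 mm, by far the largest chip), on the upper face of the board at x = 6, y = 5 mm of the board.
- solder_reel: Bystander: steel-grey reel, 54 mm across, 40 mm high, standing on its flange. Origin under its middle.
- flux_bottle: Bystander: small white bottle with black cap, 30 mm across, 70 mm high. Origin under its middle.
- multimeter: Bystander: blue hand multimeter lying face up, 150 x 75 x 38 mm. Origin under its middle.
- screwdriver: Bystander: screwdriver, 160 mm long, lying on the bench.
- paste_jar: Bystander: low white screw-top jar, 48 mm across, 36 mm high. Origin under its middle.
- mug: Bystander: white mug, 80 mm across, 90 mm high. Origin under its middle.
- parts_tray: Bystander: open blue compartment tray, 110 x 150 x 32 mm. Origin under its middle.

How it is judged:
On the way, in this order (a step that is already met when the one before it is completed fails the run):
1. the preheater stands flat and still under the board, its hot plate centred below the large chip (horizontal distance between plate_center and chip below 0.01 m and angle between the x axis of preheater and the x axis of board, either way round below 0.14 rad and height (world z) of preheater below 0.004 m and angle between preheater's own z axis and vertical below 0.04 rad and linear speed of preheater below 0.01 m/s), for 0.2 s.
2. its power button is pressed down while it stands there (horizontal distance between plate_center and chip below 0.01 m and angle between the x axis of preheater and the x axis of board, either way round below 0.14 rad and value of joint power_button above 0.0025 m), for 0.05 s.
At the end, for the whole second after the job is handed in: The preheater rests flat on the bench under the board, the middle of its hot plate within 10 mm (horizontally) of the middle of the large chip and its long axis within 0.14 rad (8 degrees) of the board's x axis, the power button having been pressed there (more than 2.5 mm down) and let go again (horizontal distance between plate_center and chip below 0.01 m and angle between the x axis of preheater and the x axis of board, either way round below 0.14 rad and height (world z) of preheater below 0.004 m and angle between preheater's own z axis and vertical below 0.04 rad and linear speed of preheater below 0.005 m/s and value of joint power_button below 0.001 m); the robot touches nothing.
It fails at once if the preheater is lifted or tipped (origin more than 6 mm up, or tilt over 0.06 rad) (height (world z) of preheater above 0.006 m or angle between preheater's own z axis and vertical above 0.06 rad).
It fails at once if the board is bumped (more than 3 N) (contact force between board and anything else above 3 N).
It fails at once if the board holder is bumped (more than 3 N) (contact force between holder and anything else above 3 N).
It fails at once if the power button is pressed before the preheater is in place (value of joint power_button above 0.0025 m and not (horizontal distance between plate_center and chip below 0.01 m and angle between the x axis of preheater and the x axis of board, either way round below 0.14 rad)).
It fails at once if something else on the bench is moved by more than 20 mm (distance of any of solder_reel, flux_bottle, multimeter, screwdriver, paste_jar, mug, parts_tray from where it was at the start of the episode above 0.02 m).
It also fails if it takes over 72 s, if anything falls off the work surface, if the arm or the gripper's body presses on something with over 40 N, if the wrist force passes 120 N, or if a joint passes its speed limit or range.

### The arm

A 7-joint arm with a two-finger parallel gripper is mounted at the origin on the work surface. World frame = base frame: x ahead of the robot, y to its left, z up, the work surface at z = 0. Lengths are in m, angles in rad, forces in N, time in s.
With the tool pointing down it reaches from about 0.425 to 0.925 m from the base axis. Payload 6.8 kg.
Tool frame: the origin (TCP) lies on the front face of the gripper's body, between the roots of the fingers; the fingertips stand 73 mm ahead of it and the grasp point (between the pads) lies 54 mm ahead of it (env.nose_length is the distance from the TCP to the fingertips, in m); z points along the fingers, y is the direction in which the jaws open and shut (so a half turn about z gives the same grasp; the last joint's range is limited). The gripper opens to 85 mm and grips with 20 to 120 N. Pads are 22 mm wide; open, the fingers measure 114 mm over their backs; the gripper's body (76 mm by 85 mm) begins 54 mm behind the grasp point. The pads swing forward as they close: fully open they stand 13 mm farther back than shut.
Start: joints at [1.134, 0.477, 0.022, 1.555, -0.011, 1.109, -0.083], TCP at [0.218, -0.639, 0.304] pointing down, gripper open.
Joint ranges: [-2.96, 2.96], [-0.34, 2.1], [-1.41, 1.46], [0.24, 2.44], [-1.37, 4.51], [0.17, 1.92], [-2.96, 2.96]. Speed limits (rad/s): [2.39, 2.39, 3.14, 3.14, 3.14, 3.14, 3.14].

### API

Orientations are given as a unit quaternion [w, x, y, z].
In Python, from cell import env, kin, camera, calibration, job gives the robot as it stands. The module is installed in compiled form; this text tells all that it offers. Calls block until the motion is done:
- env.reach(position, orientation): joint-space move of the TCP to a pose.
- env.movel(position, velocity=0.15, rot=None, stop_force=None): straight line of the TCP; rot=None keeps the orientation; velocity is the mean speed in m/s. With stop_force (N) it stops when the force on the tool has changed by that much, and returns True; else False.
- env.goto_joints(angles): joint-space move.
- env.grip(opening, f_grip=None): finger opening in m; f_grip is the grip in N (None keeps the last); returns when the fingers have stopped.
- env.dwell(seconds).
- kin.inverse_kinematics(position, orientation): joint angles nearest the present ones, or None.
- env.get_state(): the state.
- camera(name): name is "scene" or "top"; returns (picture, depth): 420x560x3 uint8, blue, green, red; 420x560 float32, m along the optical axis (not along the pixel's ray), 0 where there is no reading.
- calibration(name): a dict with "fx", "fy", "cx", "cy" (pixels), "rvec" (rotation vector, rad) and "tvec" (3), from world to camera coordinates, as OpenCV has them. Camera axes: x right, y down, z forward; pixel columns grow to the right and rows downward; lengths in m; the calibration is good to about 2 mm. A picture is of the moment at which its call begins. calibration takes no time and is no camera call.
A pose or a line that the arm cannot do raises env.PlanningError and nothing moves.
- job.job_done(): hands the job in, once; it reports no verdict.
The state is a dict: "time": time; "qpos": joint angles; "joint_velocities": joint speeds; "joint_torque": joint torques, N m; "tcp_pos": TCP position; "orientation": TCP orientation; "force": force on the tool from outside, world axes, zero at the start; "torque": the same for the moment, N m; "opening": finger opening in m.
Only numpy, scipy, OpenCV 4.12 (cv2) and the standard library are available. Lean on these libraries where they do the work, as an engineer would, in place of code of your own. Each camera call takes 0.05 s, during which the arm holds its last target. There are 200 camera calls.

## Working session

There is one attempt and no reset: what is moved stays moved. The work goes in short steps, each a Python script; the robot and the scene stay as the last script left them, time stands still between calls to the robot, and variables do not carry over. Pictures are saved under pics/ and viewed, about 8 in all and at most 12, crops included, and the job is handed in when it is done.

```bash
mkdir -p pics
python3 - <<'E'
from cell import env,camera,calibration
import cv2,numpy as np
for n in("top","scene"):
    p,d=camera(n); cv2.imwrite(f"pics/{n}0.png",p); np.savez(f"{n}0.npz",p=p,d=d)
    c=calibration(n); print(n,{k:np.round(np.array(v),4).tolist() for k,v in c.items()}, d.min(),d.max())
print(env.get_state(), env.nose_length)
E
```

```text
top {'fx': 504.8069, 'fy': 504.8069, 'cx': 281.6744, 'cy': 208.1996, 'rvec': [2.2045, -2.165, 0.0989], 'tvec': [0.0648, 0.5547, 1.1726]} 0.0 2.063426
scene {'fx': 537.0631, 'fy': 537.0631, 'cx': 280.9492, 'cy': 198.6905, 'rvec': [2.1086, 1.0555, -0.4901], 'tvec': [-0.4269, -0.2335, 1.4326]} 0.0 3.3619707
{'time': 0.1, 'qpos': array([ 1.13389245,  0.47773974,  0.02235588,  1.55635312, -0.01151185,
        1.10932438, -0.08311475]), 'joint_velocities': array([ 0.00025716, -0.00190998,  0.00056797, -0.00466356,  0.00170425,
       -0.00083191, -0.00140681]), 'joint_torque': array([ 3.90591624e-03, -5.97758424e+01,  1.61310352e+00, -2.81954116e+01,
        1.27829664e-02,  5.01861039e-03, -4.96577840e-06]), 'tcp_pos': array([ 0.21782121, -0.63844319,  0.30300792]), 'orientation': array([-8.24813680e-04,  9.86517021e-01,  1.63656496e-01, -1.97605168e-04]), 'force': array([0.2657718 , 0.00219645, 0.07203979]), 'torque': array([ 0.0056217 , -0.01226758,  0.0098087 ]), 'opening': 0.0853061926683197} 0.0726
```

View pics/top0.png

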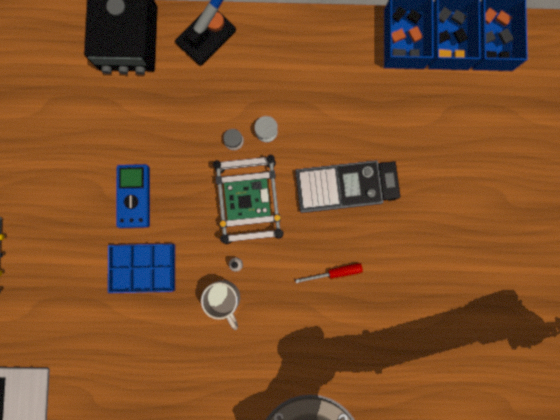

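View pics/scene0.png

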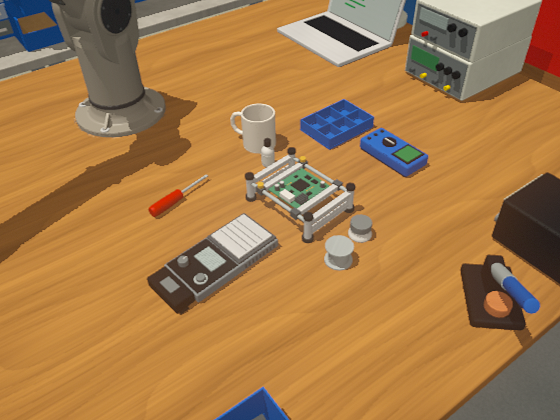

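The top view shows the holder at about (248,199), entry side facing right. The preheater is at about (347,187) with its plate toward the entry and its battery at (390,181). The screwdriver is at (330,273), and the jars are at (233,138) and (265,128).

```bash
cat > h.py <<'E'
import cv2,numpy as np
from cell import env,kin,camera,calibration
def cal(n):
    c=calibration(n);R=cv2.Rodrigues(np.array(c["rvec"],float))[0];return c,R,np.array(c["tvec"],float).ravel()
def cast(n,uv,z):
    c,R,t=cal(n);uv=np.atleast_2d(np.asarray(uv,float))
    r=np.c_[(uv[:,0]-c["cx"])/c["fx"],(uv[:,1]-c["cy"])/c["fy"],np.ones(len(uv))]@R
    o=-R.T@t;return o+r*((z-o[2])/r[:,2])[:,None]
def proj(n,P):
    c,R,t=cal(n);q=np.atleast_2d(P)@R.T+t
    return np.c_[q[:,0]/q[:,2]*c["fx"]+c["cx"],q[:,1]/q[:,2]*c["fy"]+c["cy"]]
def cloud(n,d):
    c,R,t=cal(n);v,u=np.indices(d.shape)
    q=np.stack([(u-c["cx"])/c["fx"]*d,(v-c["cy"])/c["fy"]*d,d],-1)
    return (q-t)@R
E
python3 - <<'E'
from h import *
f=np.load("top0.npz");p,d=f["p"],f["d"]
W=cloud("top",d)
print("bench z",np.median(W[230:250,300:400,2]), W[235:240,330:335,2].std())
for nm,uv in dict(plate=(319,188),bat=(390,181),chip=(245,202),knob=(368,172),btn=(372,193)).items(): print(nm,W[uv[1],uv[0]].round(4),d[uv[1],uv[0]])
z=W[...,2]; m=((z>0.012)&(d>0)).astype(np.uint8); m[:,:285]=0;m[:,410:]=0;m[:150]=0;m[:,:][220:]=0
c=max(cv2.findContours(m,0,2)[0],key=cv2.contourArea);r=cv2.minAreaRect(c);print("pre rect",r)
cr=p[140:260,205:405];cv2.imwrite("pics/crop.png",cv2.resize(cr,None,fx=4,fy=4,interpolation=cv2.INTER_CUBIC))
E
```

```text
bench z 0.00033103975367677516 0.0026201944777742353
plate [ 0.602  -0.0121  0.0325] 1.1889087
bat [ 0.6223 -0.1805  0.0285] 1.1960169
chip [0.5643 0.1604 0.0467] 1.1702013
knob [ 0.642  -0.1273  0.0337] 1.1919484
btn [ 0.5917 -0.1358  0.0396] 1.1821451
pre rect ((347.49725341796875, 185.3753204345703), (43.854122161865234, 101.30255889892578), 83.51692199707031)
```

View pics/crop.png

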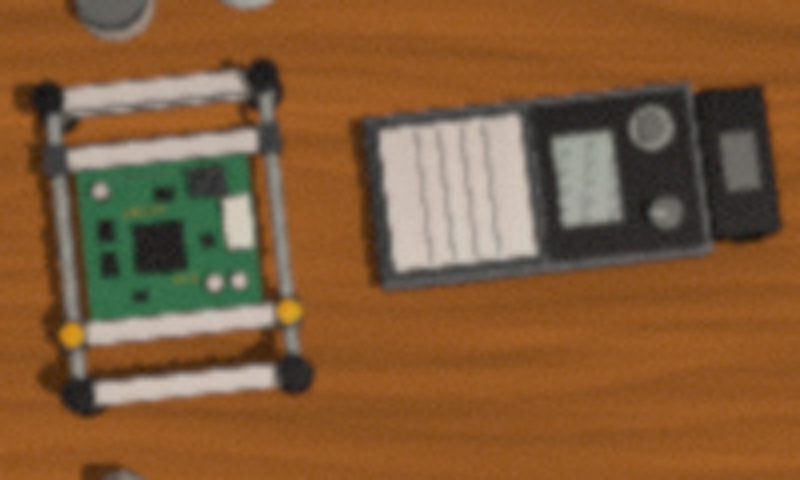

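The crop confirms the layout. The large chip is at crop (159,247), the flat button at (650,127), the knob at (665,211) and the plate at about (460,193). Next I'll measure these accurately.

```bash
cat >> h.py <<'E'
def big(m,n=1): return sorted(cv2.findContours(m.astype(np.uint8),0,cv2.CHAIN_APPROX_NONE)[0],key=cv2.contourArea)[-n:]
def roi(m,u0,u1,v0,v1):
    o=np.zeros(m.shape,np.uint8);o[v0:v1,u0:u1]=m[v0:v1,u0:u1];return o
def wrect(cnt,z,n="top"):
    P=cast(n,cnt.reshape(-1,2),z)[:,:2];(c,s,a)=cv2.minAreaRect((P*1000).astype(np.float32));B=cv2.boxPoints((c,s,a))/1000
    e=[B[1]-B[0],B[2]-B[1]];e=max(e,key=np.linalg.norm)
    return np.array(c)/1000,np.array(s),e/np.linalg.norm(e)
def ang(e): # heading with +y sense
    e=e if e[1]>0 else -e
    return np.arctan2(e[1],e[0])
E
python3 - <<'E'
from h import *
f=np.load("top0.npz");p=f["p"]
hsv=cv2.cvtColor(p,cv2.COLOR_BGR2HSV);S,V=hsv[...,1],hsv[...,2];H=hsv[...,0]
g=roi((H>45)&(H<90)&(S>90),215,285,165,235);g=cv2.morphologyEx(g,cv2.MORPH_CLOSE,np.ones((3,3)))
cg=big(g)[0];c,s,e=wrect(cg,.043);print("board",c,s)
hull=cv2.drawContours(np.zeros_like(g),[cv2.convexHull(cg)],-1,1,-1)
for th in(60,75):
  ch=big(cv2.morphologyEx(hull&(V<th).astype(np.uint8),cv2.MORPH_OPEN,np.ones((3,3))),2)
  for k in ch: print("chip",th,[x.round(4) for x in wrect(k,.046)[:2]],cv2.contourArea(k),cast("top",np.array(cv2.minAreaRect(k)[0]),.046)[0].round(4))
m=roi(S<110,290,405,150,215)
k=big(m)[0];c,s,e=wrect(k,.026);print("pre",c,s,ang(e))
pl=roi((S<70)&(V>130),295,345,155,215);pl=cv2.morphologyEx(pl,cv2.MORPH_CLOSE,np.ones((5,5)));k=big(pl)[0];c,s,e=wrect(k,.033);print("plate",c,s,ang(e),ang(np.array([-e[1],e[0]])))
# posts
po=[(47,97),(262,74),(295,373),(82,396)];q=[]
dk=(V<70)&(S<130)
for u,v in po:
    u,v=int(u/4+205),int(v/4+140);y,x=np.nonzero(dk[v-5:v+6,u-5:u+6]);q.append((x.mean()+u-5,y.mean()+v-5))
Q=cast("top",q,.064)[:,:2];print("posts",Q,"ang",ang(Q[0]-Q[1]),ang(Q[3]-Q[2]),"mid",Q.mean(0),np.linalg.norm(Q[0]-Q[1]),np.linalg.norm(Q[0]-Q[3]))
l=Q[3]-Q[0];print(ang(np.array([-l[1],l[0]])))
v=p.copy()
for mm,col in((g,(255,0,255)),(m,(0,255,255)),(pl,(255,0,0)),(hull&(V<75).astype(np.uint8),(0,0,255))): cv2.drawContours(v,cv2.findContours(mm,0,2)[0],-1,col,1)
cv2.imwrite("pics/mask.png",cv2.resize(v[140:260,205:405],None,fx=4,fy=4,interpolation=0))
E
```

```text
board [0.57222449 0.15689613] [84.76746368 99.27572632]
chip 60 [array([0.6057, 0.1358]), array([11.7155, 13.9764])] 21.5 [0.6057 0.1358 0.046 ]
chip 60 [array([0.5656, 0.1616]), array([25.7012, 25.5195])] 117.0 [0.5655 0.1616 0.046 ]
chip 75 [array([0.6046, 0.1358]), array([14.0567, 18.6394])] 48.0 [0.6046 0.1358 0.046 ]
chip 75 [array([0.5667, 0.1616]), array([28.0451, 30.1254])] 141.5 [0.5667 0.1616 0.046 ]
pre [ 0.61113367 -0.07970669] [104.40194702 238.47692871] 1.7017748
plate [ 0.60320862 -0.01205476] [85.02172089 84.61362457] 0.13085479 1.7016512
posts [[0.64750721 0.22723294]
 [0.66267835 0.10370049]
 [0.49351201 0.08249244]
 [0.4789896  0.20390291]] ang 1.6929953152510893 1.689844842958601 mid [0.57067179 0.1543322 ] 0.1244605567744686 0.17012488224617886
1.7083646013477538
```

View pics/mask.png

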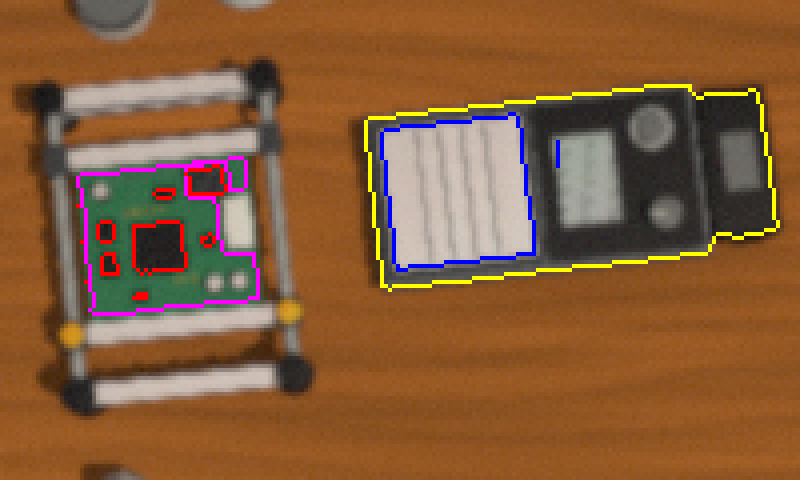

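```bash
cat >> h.py <<'E'
from scipy.spatial.transform import Rotation as Rn
CHIP=np.array([.5656,.1616]);TH=1.695
EX=np.array([np.cos(TH),np.sin(TH)]);EY=np.array([-EX[1],EX[0]])
def down(yaw): # tool y along yaw, z down; returns better of the half turns
    return [ (lambda q:q[[3,0,1,2]])(Rn.from_matrix(np.c_[[np.sin(a),-np.cos(a),0],[np.cos(a),np.sin(a),0],[0,0,-1]]).as_quat()) for a in(yaw,yaw+np.pi)]
def best(pos,yaw):
    o=[(abs(j[6]),q,j) for q in down(yaw) if (j:=kin.inverse_kinematics(pos,q)) is not None]
    return min(o,key=lambda t:t[0])
def xyz(p,z): return np.array([p[0],p[1],z])
def measure(tag,u=(290,405),side=True):
    p,d=camera("top");cv2.imwrite(f"pics/{tag}.png",p);return p,d
E
python3 - <<'E'
from h import *
pl=np.array([.6032,-.0120]);o=pl-.07*EX
s=o+.015*EX-(.052+.011+.015)*EY
n,q,j=best(xyz(s,.16),TH);print(s,n,j)
env.reach(xyz(s,.16),q)
hit=env.movel(xyz(s,.066),velocity=.05,stop_force=4);st=env.get_state();print(hit,st["tcp_pos"],st["force"],st["time"],st["opening"])
z=st["tcp_pos"][2]+.008
env.movel(xyz(s,z),velocity=.05)
# target: plate lateral 0 relative chip; stop 3 mm short of nominal
lat=(pl-CHIP)@EY;print("lat",lat)
e=s+(.015-lat-.003)*EY
env.movel(xyz(e,z),velocity=.03);st=env.get_state();print(e,st["tcp_pos"],st["force"],st["time"])
env.movel(xyz(e-.02*EY,z),velocity=.06)
env.movel(xyz(e-.02*EY,.16),velocity=.15)
p,d=camera("top");cv2.imwrite("pics/t1.png",p);np.savez("t1.npz",p=p,d=d);print(env.get_state()["time"])
cv2.imwrite("pics/t1c.png",cv2.resize(p[100:260,205:445],None,fx=3,fy=3))
E
```

```text
Traceback (most recent call last):
  File "h.py", line 32, in best
    o=[(abs(j[6]),q,j) for q in down(yaw) if (j:=kin.inverse_kinematics(pos,q)) is not None]
                                ~~~~^^^^^
  File "h.py", line 30, in down
    return [ (lambda q:q[[3,0,1,2]])(Rn.from_matrix(np.c_[[np.sin(a),-np.cos(a),0],[np.cos(a),np.sin(a),0],[0,0,-1]]).as_quat()) for a in(yaw,yaw+np.pi)]
                                     ~~~~~~~~~~~~~~^^^^^^^^^^^^^^^^^^^^^^^^^^^^^^^^^^^^^^^^^^^^^^^^^^^^^^^^^^^^^^^^^^
  File "scipy/spatial/transform/_rotation.pyx", line 1143, in scipy.spatial.transform._rotation.Rotation.from_matrix
ValueError: Non-positive determinant (left-handed or null coordinate frame) in rotation matrix 0: [[ 0.99229663 -0.12388458  0.        ]
 [ 0.12388458  0.99229663  0.        ]
 [ 0.          0.         -1.        ]].
```

```bash
sed -i 's/\[np.sin(a),-np.cos(a),0\]/[-np.sin(a),np.cos(a),0]/; /^def measure/,$d' h.py
python3 - <<'E'
from h import *
pl=np.array([.6032,-.0120]);o=pl-.07*EX
s=o+.015*EX-(.052+.011+.015)*EY
n,q,j=best(xyz(s,.16),TH);print(s,n,j)
env.reach(xyz(s,.16),q)
hit=env.movel(xyz(s,.066),velocity=.05,stop_force=4);st=env.get_state();print(hit,st["tcp_pos"],st["force"],st["time"],st["opening"])
z=st["tcp_pos"][2]+.008
env.movel(xyz(s,z),velocity=.05)
lat=(pl-CHIP)@EY;print("lat",lat)
e=s+(.015-lat-.003)*EY
env.movel(xyz(e,z),velocity=.03);st=env.get_state();print(e,st["tcp_pos"],st["force"],st["time"])
env.movel(xyz(e-.02*EY,z),velocity=.06)
env.movel(xyz(e-.02*EY,.16),velocity=.15)
p,d=camera("top");cv2.imwrite("pics/t1.png",p);np.savez("t1.npz",p=p,d=d);print(env.get_state()["time"])
cv2.imwrite("pics/t1c.png",cv2.resize(p[100:260,205:445],None,fx=3,fy=3))
E
```

```text
[ 0.68741279 -0.05691332] 1.2723578389459016 [ 0.45995763  0.75753896 -0.71191443  1.58951394  0.55958137  1.00777226
  1.27235784]
False [ 0.68755278 -0.05691978  0.0662877 ] [-0.10740357  0.09202625  0.4884756 ] 4.825 0.08517012626490521
lat -0.015803990306745577
[ 0.65982298 -0.0603578 ] [ 0.65979625 -0.06034355  0.07432032] [ 3.27412518 -0.03965113 -2.16995341] 6.2167
7.475
```

View pics/t1c.png

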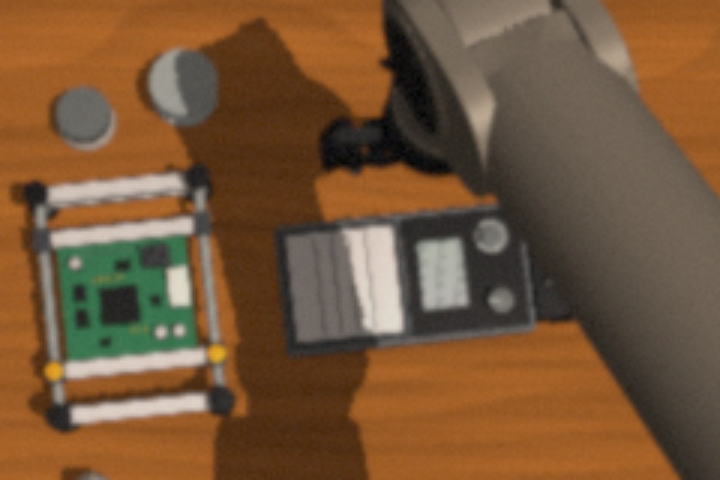

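The side push has shifted the preheater toward the robot and it is still square. I'll move the gripper behind the rear face and measure again there.

Run:
```python
from h import *
pl=CHIP-.177*EX-.003*EY;s=pl-(.19+.011+.03)*EX
n,q,j=best(xyz(s,.16),TH+np.pi/2);print(s,n,j)
env.reach(xyz(s,.16),q);env.grip(.055)
p,d=camera("top");np.savez("t2.npz",p=p,d=d);st=env.get_state();print(st["time"],st["tcp_pos"],st["opening"])
hsv=cv2.cvtColor(p,cv2.COLOR_BGR2HSV);S,V=hsv[...,1],hsv[...,2]
pt=roi((S<70)&(V>60),290,350,155,225);pt=cv2.morphologyEx(pt,cv2.MORPH_CLOSE,np.ones((5,5)));k=big(pt)[0];c,sz,e=wrect(k,.033);print("plate",c,sz,ang(e),ang(np.array([-e[1],e[0]])),"along",(c-CHIP)@EX,"lat",(c-CHIP)@EY)
m=roi(S<110,285,410,150,225);k=big(m)[0];c,sz,e=wrect(k,.026);print("pre",c,sz,ang(e))
v=p.copy()
for mm,col in((m,(0,255,255)),(pt,(255,0,0))): cv2.drawContours(v,cv2.findContours(mm,0,2)[0],-1,col,1)
cv2.imwrite("pics/t2c.png",cv2.resize(v[100:260,205:445],None,fx=3,fy=3,interpolation=0))
```

```text
[ 0.6191218  -0.24288537] 0.1808627504811615 [ 0.53821346  0.64022856 -0.36755979  1.67219065  0.2818246   0.88176516
  0.18086275]
8.95 [ 0.61922277 -0.24269213  0.15998668] 0.05500598414511931
plate [ 0.58595941 -0.0106548 ] [103.5933609   95.25088501] 0.12523246 1.6960288 along -0.1734500758854811 lat 0.0011371380316036067
pre [ 0.59585986 -0.08099365] [105.13162231 238.26901245] 1.6978375
```

View pics/t2c.png

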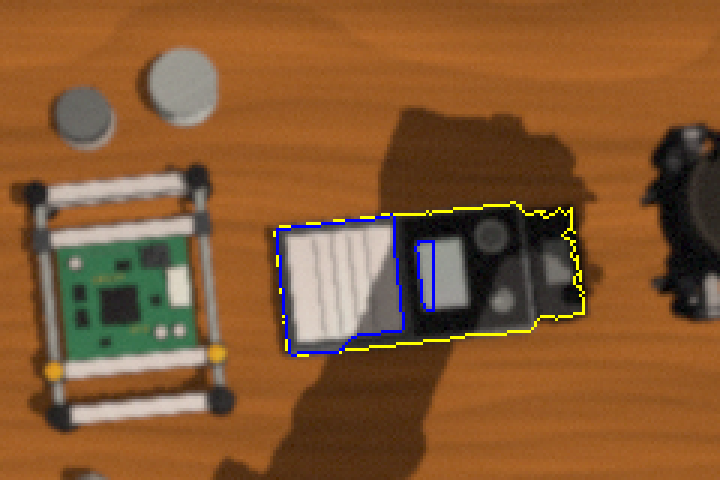

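The housing outline puts the plate about 176 mm short, 1 mm or less off laterally, with a heading error of 0.003 rad. I'll push from the rear to about 20 mm short and measure again.

Run:
```python
from h import *
L=lambda a,l=-.0005: CHIP+a*EX+l*EY   # point in chip frame
s=L(-.176-.19-.011-.02)
env.movel(xyz(s,.10),velocity=.12)
hit=env.movel(xyz(s,.068),velocity=.04,stop_force=3);z=env.get_state()["tcp_pos"][2];print(hit,z)
z=z+.005 if hit else .073
env.movel(xyz(s,z),velocity=.04)
e=L(-.020-.19-.011)
env.movel(xyz(e,z),velocity=.045);st=env.get_state();print(st["tcp_pos"],st["force"],st["time"])
p,d=camera("top");np.savez("t3.npz",p=p,d=d)
cv2.imwrite("pics/t3c.png",cv2.resize(p[140:260,205:405],None,fx=4,fy=4,interpolation=cv2.INTER_CUBIC))
```

```text
True 0.06877775394624726
[ 0.59348311 -0.06032956  0.07382881] [ 1.49730349 -7.13160357 -1.53465922] 14.7
```

View pics/t3c.png

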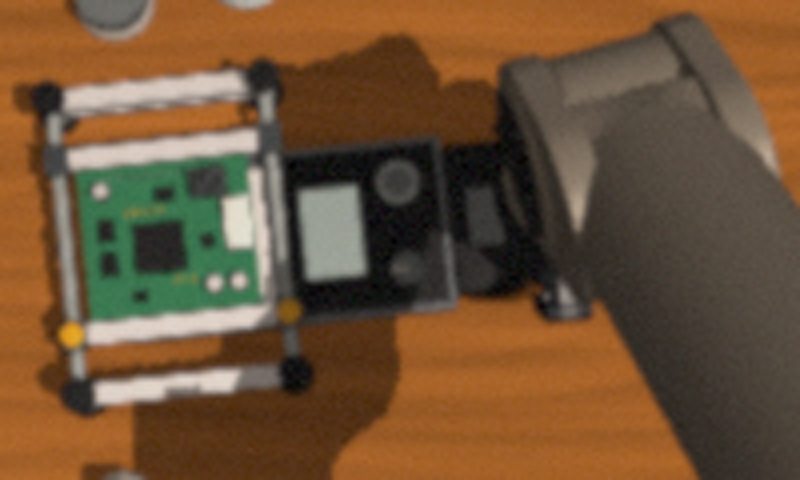

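Run:
```python
from h import *
f=lambda a:cast("top",np.array(a)/4+[205,140],.032)[:,:2]
A=f([(650,127),(586,180),(666,211),(690,85),(711,251)]);B=f([(398,181),(332,233),(407,266),(438,140),(458,304)])
# rigid fit, first-frame preheater pose: plate .6032,-.0120 heading 1.702
T,inl=cv2.estimateAffinePartial2D((A*1000).astype(np.float32),(B*1000).astype(np.float32),ransacReprojThreshold=5)
print(T,inl.ravel());T[:2,:2]/=np.sqrt(np.linalg.det(T[:2,:2]))
d=(B-A).mean(0);print("mean shift",d,(B-A-d).round(4).tolist())
r=np.arctan2(T[1,0],T[0,0]);mA=A.mean(0);mB=B.mean(0)
R=T[:2,:2];P=mB+R@(np.array([.6032,-.0120])-mA);print("plate",P,"along",(P-CHIP)@EX,"lat",(P-CHIP)@EY,"th",1.702+r)
u=np.array([np.cos(1.702+r),np.sin(1.702+r)]);w=np.array([-u[1],u[0]])
for X,c in zip(B,[(-50,-26),None,(-50,26),(-78,-52),(-78,52)]):
    if c: print("plate via",c,L:=X+(70-c[0])/1000*u-c[1]/1000*w,(L-CHIP)@EX,(L-CHIP)@EY)
```

```text
[[ 9.92510996e-01  9.96173036e-03 -2.89065413e+01]
 [-9.96173036e-03  9.92510996e-01  1.54676502e+02]] [1 1 1 1 1]
mean shift [-0.03485031  0.14952464] [[-0.0001, -0.0009], [0.0006, -0.0003], [-0.0005, 0.0027], [-0.0009, -0.0006], [0.0009, -0.0009]]
plate [0.56956285 0.13765713] along -0.024249365823344374 lat -0.0009661732513427809 th 1.6919634402972044
plate via (-50, -26) [0.56760286 0.13811736] -0.02354987012637553 0.0009217104973667865
plate via (-50, 26) [0.56907164 0.138411  ] -0.02344045275089561 -0.0005721392145162001
plate via (-78, -52) [0.56322338 0.13949439] -0.021640895263793286 0.005096858809704141
plate via (-78, 52) [0.56969159 0.13912351] -0.022810235385106094 -0.0012755845064725893
```

The plate has about 23.5 mm to go, is within 1 mm laterally, and its heading is in line. I'll finish the push, back off and check.

Run:
```python
from h import *
L=lambda a,l=-.0005: CHIP+a*EX+l*EY
z=env.get_state()["tcp_pos"][2]
a=-.020-.19-.011+.0235
env.movel(xyz(L(a),z),velocity=.02);print(env.get_state()["force"])
env.movel(xyz(L(a-.03),z),velocity=.05)
env.movel(xyz(L(a-.06),.16),velocity=.15)
env.grip(0)
p,d=camera("top");np.savez("t4.npz",p=p,d=d);print(env.get_state()["time"])
cv2.imwrite("pics/t4c.png",cv2.resize(p[140:260,205:405],None,fx=4,fy=4,interpolation=cv2.INTER_CUBIC))
```

```text
[ 0.89967055 -6.30413885 -1.21949454]
18.2
```

View pics/t4c.png

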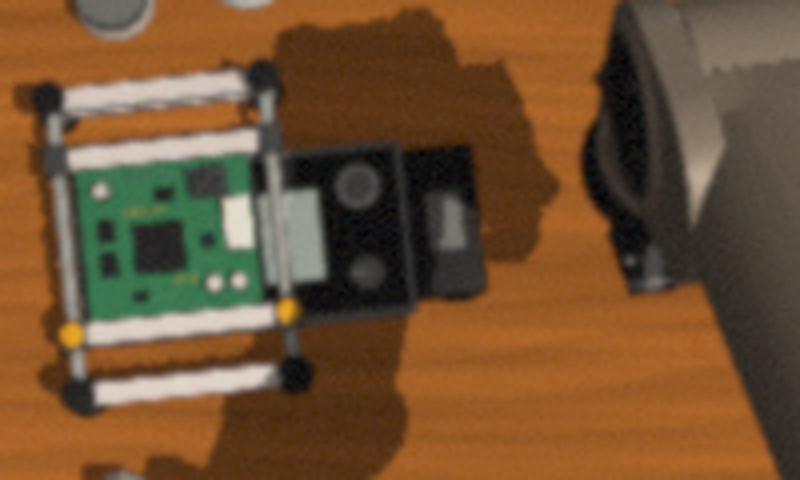

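Run:
```python
from h import *
f=lambda a,z=.032:cast("top",np.array(a)/4+[205,140],z)[:,:2]
for nm,pt,c,z in(("btn",(358,186),(-50,-26),.032),("knob",(367,270),(-50,26),.036),("cor1",(398,143),(-78,-52),.024),("cor2",(415,308),(-78,52),.024),("rear",(478,220),(-120,0),.026)):
    X=f([pt],z)[0];P=X+(70-c[0])/1000*EX-c[1]/1000*EY;print(nm,X.round(4),"along",((P-CHIP)@EX).round(4),"lat",((P-CHIP)@EY).round(4))
print("th rear edge",ang((lambda r:np.array([-r[1],r[0]]))(np.diff(f([(470,148),(486,292)],.026),axis=0)[0])),ang((lambda r:np.array([-r[1],r[0]]))(np.diff(f([(398,143),(415,308)],.024),axis=0)[0])))
p,d=camera("scene");cv2.imwrite("pics/s4.png",cv2.resize(p[110:310,150:400],None,fx=3,fy=3,interpolation=cv2.INTER_CUBIC))
# predicted scene pixels (crop x3) if perfectly in place: button, knob, rear corners top
o=CHIP-.07*EX
for nm,c in(("btn",(-.05,-.026,.032)),("knob",(-.05,.026,.037)),("rc-",(-.12,-.045,.028)),("rc+",(-.12,.045,.028)),("chip",(.07,0,.046))):
    print(nm,((proj("scene",xyz(o+c[0]*EX+c[1]*EY,c[2]))-[150,110])*3).round(1))
```

```text
btn [0.6045 0.0457] along 0.0001 lat 0.0018
knob [0.5546 0.0398] along 0.0005 lat -0.0
cor1 [0.6317 0.022 ] along 0.0013 lat 0.0037
cor2 [0.5337 0.0106] along 0.0021 lat -0.0016
rear [ 0.5864 -0.0258] along 0.0014 lat 0.0026
th rear edge 1.691900848983955 1.6867479910851864
btn [[345.8 337.2]]
knob [[293.9 293.4]]
rc- [[284.5 411.2]]
rc+ [[196.3 339.8]]
chip [[446.8 220. ]]
```

View pics/s4.png

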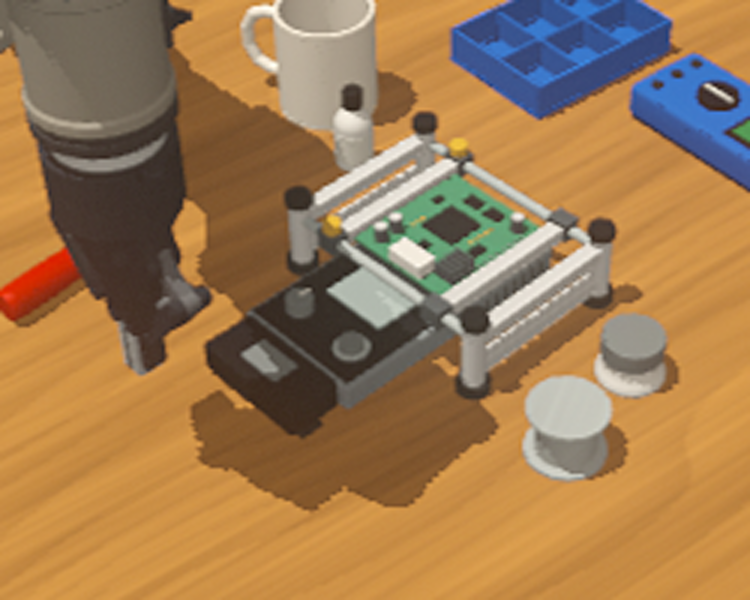

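The scene view agrees: the button is at (350,346), the knob at (300,300) and the chip at (452,224) in the crop, each within a few mm of the prediction. The preheater is in place, so I'll press the button.

Run:
```python
from h import *
b=np.array([.6045,.0457])
env.movel(xyz(b,.16),velocity=.12)
env.movel(xyz(b,.110),velocity=.08)
f0=env.get_state()["force"]
h=env.movel(xyz(b,.0985),velocity=.012,stop_force=7);st=env.get_state();print(h,st["tcp_pos"],st["force"]-f0,st["time"])
env.dwell(.2);st=env.get_state();print(st["tcp_pos"],st["force"]-f0)
```

```text
True [0.60463607 0.04570114 0.10068063] [-0.7328914   0.45416911  6.73532258] 21.1167
[0.60461456 0.04570808 0.10065619] [0.2098945  0.51268941 6.79839975]
```

The tip is at 28.1 mm, 3.9 mm below the button's rest height, with a force of 6.8 N, so it is fully down. I'll let go, retreat and check.

Run:
```python
from h import *
b=np.array([.6045,.0457])
env.movel(xyz(b,.18),velocity=.06)
env.movel(xyz(b-.26*EX,.20),velocity=.15)
env.dwell(.3)
p,d=camera("top");a=np.load("t4.npz")["p"];st=env.get_state();print(st["time"],st["force"])
cv2.imwrite("pics/t5c.png",np.vstack([cv2.resize(x[140:235,205:405],None,fx=3,fy=3,interpolation=cv2.INTER_CUBIC) for x in(a,p)]))
```

```text
25.0417 [ 0.37308914 -0.39877842  0.15373096]
```

View pics/t5c.png

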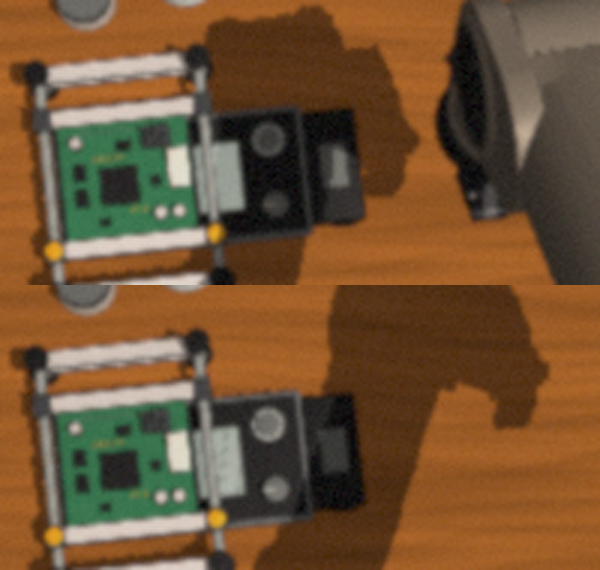

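The before and after views match: the button is at (268,139) and then (268,424−285), so the preheater did not move during the press. The robot is clear.

```bash
python3 -c "
from cell import job
print(job.job_done())"
```

```text
the job is handed in; nothing more can be done
None
```

The preheater is under the board with its hot plate below the large chip. I pressed its power button down, let go, and handed the job in at about 25 s; the hand-in reports no verdict.

**How it was done:** I slid the preheater about 15 mm sideways with two fingers on its side. Two straight pushes on the rear face then moved it in, about 176 mm in all, with a camera check between them.

**Last checks:**
- **Position:** the top camera puts the plate 0–2 mm past the chip along the push. Sideways estimates ranged from −1.6 to +3.7 mm depending on the feature used, and the angle is within about 0.01 rad of the board's.
- **Button:** the fingertip reached 3.9 mm below the button's rest height at 6.8 N, which is fully down. The travel is worked out from the tool height, since the joint cannot be read.
- **After the press:** the preheater had not moved and the robot was clear of everything.

**What disagreed:** a rough reading by eye from the scene camera differed from the top camera by about 3–4 mm. Both are inside the 10 mm tolerance.

I did not measure the other objects for movement. The arm never came near them, and those in the pictures looked unmoved.

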